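Fetch the bush from under the core rack with the reacher

ROBOT

A 6-joint arm with a two-finger parallel gripper is mounted at the origin on the work surface. World frame = base frame: x ahead of the robot, y to its left, z up, the work surface at z = 0. Lengths are in m, angles in rad, forces in N, time in s.
With the tool pointing down it reaches from about 0.375 to 0.975 m from the base axis. Payload 3.8 kg.
Tool frame: the origin (TCP) lies on the centre line of the jaws, within the pads' length; the fingertips stand 11 mm ahead of it and the grasp point (between the pads) lies 8 mm behind it; z points along the fingers, y is the line along which they close (so a half turn about z gives the same grasp; the last joint's range is limited). The gripper opens to 88 mm and grips with 3 to 60 N. Pads are 18 mm wide; open, the fingers measure 123 mm over their backs; the gripper's body (75 mm by 187 mm) begins 45 mm behind the grasp point.
Start: joints at [-1.316, 0.264, 1.604, -0, 1.274, -0.037], TCP at [0.194, -0.646, 0.25] pointing down, gripper open.
Joint ranges: [-2.63, 2.63], [-0.94, 2.18], [0.31, 2.57], [-1.31, 4.45], [0, 2.66], [-2.55, 2.55]. Speed limits (rad/s): [2.57, 2.57, 3.14, 3.14, 3.14, 3.14].

INTERFACE

Orientations are given as a unit quaternion [x, y, z, w].
In Python, from cell import * gives the robot as it stands.
- The arm moves only by the tool step_arm, never from a script. Its argument "targets" is a list of rows, each a list of 6 numbers: the shift along the world's x, y, z in mm, then the turn, a rotation vector about the world's x, y, z in units of 6 degrees (1.0 is 6 degrees). In form: [[dx, dy, dz, wx, wy, wz], ...]. A call has 1 to 12 rows; each row is the pose to reach, as a shift and turn from the pose commanded when the call began; what a row does not reach only later rows make up. A row lasts 1/10 s, in which the tool goes at most 50 mm and 8.59 degrees, less where a joint would pass 70% of its speed; a pose out of reach is approached as far as the arm can. A call with a gripper value outside its range is refused whole. "claw" is the finger opening in mm, from 0 to 88.1, set as the call begins (left out, the last holds). The fingers move at their own pace and stop on an object; "grip_force" is the grip in N (left out, the last holds). Time passes only in rows, so rows that repeat a pose let the fingers close. It gives the time, the measured TCP pose, the force, the opening and the grip force at its end, in the units of the state.
- sense(): the state, without advancing time (a new reading comes with each control period).
- camera(name): name is "side" or "top" or "wrist"; returns a dict with "color" (420x560x3 uint8, blue, green, red), "fx", "fy", "cx", "cy" (pixels), "world_from_camera" (4x4, takes a point from camera to world coordinates). Camera axes: x right, y down, z forward; pixel columns grow to the right and rows downward; lengths in m; the calibration is good to about 2 mm. A picture is of the moment at which its call begins. There is no depth.
- sign_off(): hands the job in; it is judged then, once.
Trained networks look in the newest picture that a camera, given by its name, has taken for a name from the list of things; names that differ only in an ending like _2 or _b are one class to them, and where a whole thing is asked for, a point or a joint stands for the part that bears it (a point fixed in the world has none). Each returns a list of dicts, best first, with "conf" (0 to 1); they miss things now and then, are a little off and sometimes report something else, mostly with a low value. They report only what shows in the picture. A call takes as long as a camera call. They do not tell look-alikes from the thing itself.
- find_in(camera, target): "rect" ([left, top, width, height] in pixels, round what is visible of it).
- spot_point(camera, target): "pixel" ([column, row] in pixels: a listed point, or the origin of a listed thing).
The state is a dict: "time": time; "qpos": joint angles; "qd": joint speeds; "effort": joint torques, N m; "position": TCP position; "orientation": TCP orientation; "wrist_force": force on the tool from outside, world axes, zero at the start; "torque": the same for the moment, N m; "width": opening from 0.0 (shut) to 1.0 (fully open); "gripper_force": force on a finger pad.
Only numpy, scipy, OpenCV 4.12 (cv2) and the standard library are available. Lean on these libraries where they do the work, as an engineer would, in place of code of your own. Each camera call takes 0.05 s, during which the arm holds its last target. There are 200 camera calls.

TASK

A small steel bush with a hole through it has ended up in the low gap under the core rack. Take the reacher by its handle and trigger, slide its open jaws around the bush, squeeze the trigger so the jaws close on it, and draw it out until it stands on the open bench fully clear of the rack's mouth. Then let go of the trigger so the jaws open and leave the reacher lying there; do not touch the bush with the robot's fingers.

Things in the scene. Friction and masses are not known exactly. Their poses are not given: they have to be found in the camera images.
- reacher_grip (a point): Reacher, 0.4 kg, slid on its flat feet, not lifted. x: from handle to jaws; z up. Point midway between the handle post's rear face (x -30 mm) and the trigger post's front face (+30 mm when free), 55 mm above the bench. Posts 26 mm wide, tops at 85 mm, trigger's foot at 29 mm. Pinch both along x from above; squeezing about a fixed middle carries the reacher forward by half the trigger travel.
- reacher_pocket (a point): Middle of the open pocket between the reacher's two steel jaws, 220 mm ahead (+x) of reacher_grip, 16 mm above the bench; same axes. The grey palm lies 32 mm behind it, the jaws' inward lips 32 mm ahead, tips 38 mm ahead. Jaws free: 78 mm apart inside, 66 mm between the lips, 90 mm outside; the head is 30 mm tall.
- trigger (a joint): Trigger travel in m: 0 free (a spring returns it), 0.024 at its stop. It starts to move at 10 N and needs 16 N at the stop, a little more on the bush. Each jaw moves inward by as much as the trigger travels; they meet the bush at about 0.021 and clamp it springily from there to the stop. A light squeeze (4 mm, 11 N) holds the reacher with its jaws nearly open.
- bush_center (a point): Steel bush: upright plain ring, 36 mm outside, 32 mm tall, 20 mm hole, about 0.17 kg; point at its centre. It stands in the gap 50 to 105 mm in from the mouth, in one of three places 95 mm apart; the others hold a dark square steel block (34 x 34 x 30 mm) and a tapered wooden plug (38 mm wide, 36 mm tall). The larger collar (70 mm) on the open bench is not it.
- rack_mouth (a point): Core rack: fixed low steel grid on four legs, 342 mm wide, 220 mm deep, 72 mm high, with a 60 mm high gap beneath. Point on the bench at the middle of the gap's open mouth, at the rack's front edge. x points straight into the gap, y along the mouth, z up. 318 mm free between the legs at the mouth; a low plate closes the back, 200 mm inside.
Not all that is in view belongs to the job. Leave any orange or red look-alike of the part that bears bush_center alone.

How it is judged:
On the way, in this order (a step that is already met when the one before it is completed fails the run):
1. inside the gap, the trigger is squeezed until the jaws press on the bush (x of bush_center in the frame of rack_mouth above 0.02 m and value of joint trigger above 0.016 m and contact force between reacher and bush above 1 N), for 0.2 s.
2. the bush is drawn out of the mouth in the closed jaws (x of bush_center in the frame of rack_mouth below -0.018 m and value of joint trigger above 0.016 m and contact force between reacher and bush above 0.5 N), for 0.1 s.
At the end, for the whole second after the job is handed in: The bush stands upright (within 10 degrees) at rest on the bench, its whole width outside the rack's mouth (centre at least 18 mm in front of it); the reacher lies on its feet at rest with the trigger back within 4 mm of free (x of bush_center in the frame of rack_mouth below -0.018 m and angle between each of bush_center, reacher_grip's own z axis and vertical below 0.17 rad and height (world z) of bush_center between 0.005 and 0.03 m and value of joint trigger below 0.004 m and height (world z) of reacher_grip below 0.07 m and linear speed of each of bush, reacher below 0.02 m/s); the robot touches nothing.
It fails at once if the robot's fingers touch the bush (contact force between the fingers and bush above 1 N).
It also fails if it takes over 42 s, if anything falls off the work surface, if the arm or the gripper's body presses on something with over 40 N, if the wrist force passes 120 N, or if a joint passes its speed limit or range.

## Working session

There is one attempt and no reset: what is moved stays moved. The work goes in short steps, Python scripts to look and compute and a tool call to move; the robot and the scene stay as the last step left them, time stands still between calls to the robot, and variables do not carry over. Pictures are saved under pics/ and viewed, at most 10 in all, crops included, and the job is handed in when it is done.

Besides the shell and the picture viewer there is one more tool, called by a JSON object that holds its "fn" and its "kwargs", one argument or row to a line. step_arm: Moves the arm, as the interface text tells. Its arguments: {"type":"object","properties":{"targets":{"type":"array","items":{"type":"array","items":{"type":"number"}}},"claw":{"type":"number"},"grip_force":{"type":"number"}},"required":["targets"]}

```bash
mkdir -p pics
cat > h.py <<'E'
from cell import *
import numpy as np, cv2
def ray(c,px,z):
    T=np.array(c["world_from_camera"]);d=T[:3,:3]@np.array([(px[0]-c["cx"])/c["fx"],(px[1]-c["cy"])/c["fy"],1]);o=T[:3,3]
    return o+d*(z-o[2])/d[2]
def proj(c,p):
    T=np.linalg.inv(np.array(c["world_from_camera"]));q=T[:3,:3]@np.array(p)+T[:3,3]
    return [c["fx"]*q[0]/q[2]+c["cx"],c["fy"]*q[1]/q[2]+c["cy"]]
E
python3 - <<'E'
from h import *
ims=[]
Z=dict(reacher_grip=.055,reacher_pocket=.016,bush_center=.016,rack_mouth=0)
for n in("top","side"):
    c=camera(n);cv2.imwrite(f"pics/{n}0.png",c["color"])
    print(n,np.round(np.array(c["world_from_camera"])[:3,3],3))
    for t,z in Z.items():
        for r in spot_point(n,t)[:3]: print(t,round(r["conf"],2),np.round(r["pixel"]),np.round(ray(c,r["pixel"],z),3))
E
```

```text
top [ 0.353 -0.018  0.964]
reacher_grip 0.9 [112. 210.] [0.499 0.327 0.055]
reacher_pocket 0.61 [219. 242.] [0.441 0.111 0.016]
bush_center 0.75 [353. 241.] [ 0.449 -0.169  0.016]
bush_center 0.65 [447. 246.] [ 0.441 -0.365  0.016]
bush_center 0.5 [394. 306.] [ 0.317 -0.253  0.016]
rack_mouth 0.62 [113. 210.] [0.507 0.345 0.   ]
side [0.204 0.653 0.895]
reacher_grip 0.9 [201. 344.] [0.494 0.329 0.055]
reacher_pocket 0.74 [277. 272.] [0.44  0.107 0.016]
bush_center 0.82 [365. 198.] [ 0.327 -0.168  0.016]
bush_center 0.64 [347. 140.] [ 0.43  -0.355  0.016]
bush_center 0.59 [337. 239.] [ 0.349 -0.025  0.016]
```

View pics/top0.png

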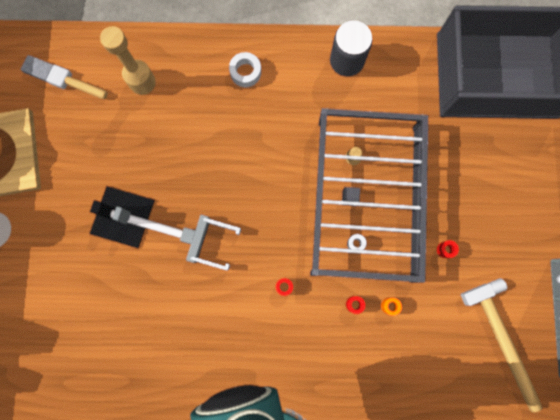

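View pics/side0.png

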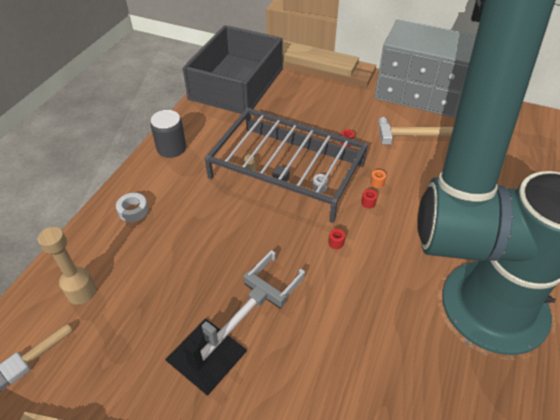

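Run:
```python
from h import *
a=cv2.imread("pics/top0.png");b=cv2.imread("pics/side0.png")
A=cv2.resize(a[100:290,305:440],None,fx=3,fy=3,interpolation=cv2.INTER_CUBIC)
B=cv2.resize(b[100:220,200:376],None,fx=2.25,fy=3*.75,interpolation=cv2.INTER_CUBIC)
C=cv2.resize(a[180:290,85:250],None,fx=2.4,fy=2.4,interpolation=cv2.INTER_CUBIC)
o=np.zeros((600,800,3),np.uint8);o[:570,:395]=A[:570,:395];o[:270,402:798]=B[:270,:396];o[300:564,402:798]=C
cv2.imwrite("pics/crop1.png",o)
```

```text
(no output)
```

View pics/crop1.png

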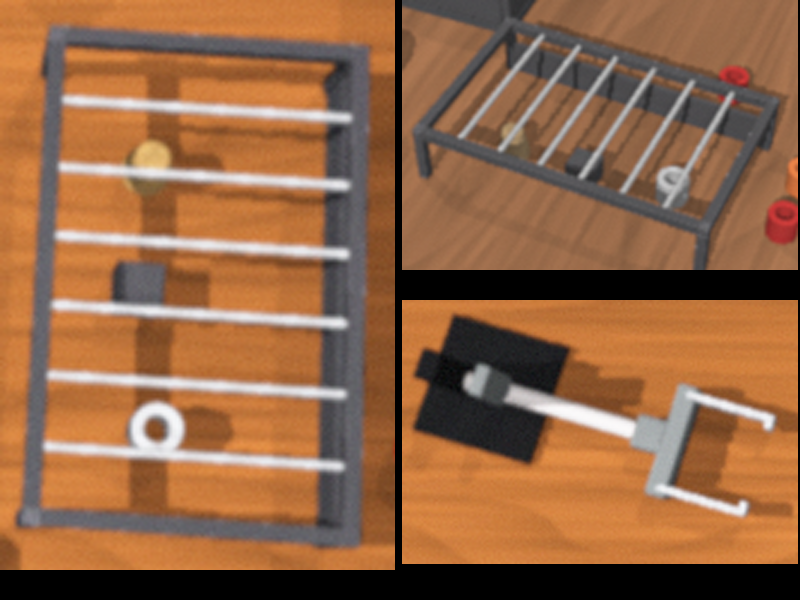

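Run:
```python
from h import *
c=camera("top");s=camera("side")
P=[ray(c,p,.072) for p in[(321.7,110),(312.3,273.3),(427.7,115),(424.3,281.7)]]
print(np.round(P,3))
cr=lambda u,v:(200+(u-402)/2.25,100+v/2.25)
print("side",[np.round(ray(s,cr(*p),.072),3) for p in[(415,128),(708,232),(512,20),(778,98)]])
f=P[1]-P[0];print("mouth len",np.hypot(*f[:2]),"depth",np.linalg.norm(P[2]-P[0]),np.linalg.norm(P[3]-P[1]))
print("angles inward",[np.degrees(np.arctan2(d[1],d[0])) for d in(P[2]-P[0],P[3]-P[1])],"perp",np.degrees(np.arctan2(f[1],f[0]))+90)
print("bush",ray(c,(357.3,242.7),.032),"side",ray(s,cr(674,179),.032))
for z in(.022,.03):
  t=[ray(c,p,z) for p in[(238.3,232),(227.5,268.3)]];print("tips",np.round(t,3))
print("red",ray(c,(284,286),.03))
from numpy import array
k=lambda u,v:(85+(u-402)/2.4,180+(v-300)/2.4)
for n,p in dict(hback=(417,365),hb2=(425,350),tf=(512,388)).items(): print(n,ray(c,k(*p),.085))
st=sense();print(st["position"],st["orientation"],st["width"])
w=camera("wrist");print(np.round(w["world_from_camera"],3))
for px in find_in("top","reacher_grip")[:1]+find_in("top","trigger")[:2]:print(px)
```

```text
[[ 0.713 -0.098  0.072]
 [ 0.378 -0.081  0.072]
 [ 0.705 -0.315  0.072]
 [ 0.366 -0.298  0.072]]
side [array([ 0.713, -0.098,  0.072]), array([ 0.374, -0.078,  0.072]), array([ 0.697, -0.31 ,  0.072]), array([ 0.366, -0.298,  0.072])]
mouth len 0.3348044101254154 depth 0.2179835530391201 0.21793524803908954
angles inward [np.float64(-91.84806866004217), np.float64(-93.20911946716551)] perp 267.09174854694845
bush [ 0.44342276 -0.17545276  0.032     ] side [ 0.44107157 -0.17220705  0.032     ]
tips [[0.462 0.071 0.022]
 [0.387 0.091 0.022]]
tips [[0.461 0.07  0.03 ]
 [0.386 0.09  0.03 ]]
red [ 0.35262746 -0.02617678  0.03      ]
hback [0.49906499 0.35593185 0.085     ]
hb2 [0.51166789 0.35036891 0.085     ]
tf [0.48142111 0.27671268 0.085     ]
[ 0.19417121 -0.64649553  0.24976412] [9.89375711e-01 1.45381225e-01 1.38061068e-05 4.96454018e-05] 0.9999721290746915
[[ 0.288 -0.921 -0.262  0.261]
 [-0.958 -0.276 -0.079 -0.626]
 [ 0.001  0.274 -0.962  0.384]
 [ 0.     0.     0.     1.   ]]
{'rect': [90.6, 185.3, 151.9, 83.8], 'conf': 0.86}
{'rect': [113.9, 205.5, 19.6, 18.5], 'conf': 0.68}
```

The grey ring at top pixel (357,243), in the gap by the mouth's near end, has a through hole and fits the bush. The dark block (352,195) is square and the plug (355,157) is wooden. The red and orange rings at (284,287), (356,304), (392,306) and (449,249) are look-alikes, and (245,70) is the large collar. The crop confirms this. The mouth is the left (+y) side, because the back plate is on the right. Moving to the reacher.

{"fn": "step_arm", "kwargs": {
  "targets": [
    [40,50,0,0,0,1.3],
    [70,85,0,0,0,2.6],
    [105,120,0,0,0,3.9],
    [140,155,0,0,0,5.2],
    [175,190,0,0,0,6.5],
    [210,225,0,0,0,7.8],
    [245,260,0,0,0,9.1],
    [280,295,0,0,0,10.4],
    [315,330,0,0,0,11.7],
    [345,365,0,0,0,12],
    [356,396,0,0,0,12],
    [356,396,0,0,0,12]
  ],
  "claw": 88
}}

```text
time: 1.95
position: [0.552, -0.2464, 0.2497]
orientation: [0.713, 0.701, 0.001, -0.0]
wrist_force: [-0.3, 0.2, -0.4]
width: 1.001
gripper_force: 0.0
```

{"fn": "step_arm", "kwargs": {
  "targets": [
    [0,45,0,0,0,1.3],
    [0,90,0,0,0,2.6],
    [0,135,0,0,0,3.9],
    [0,180,0,0,0,5.2],
    [-10,230,0,0,0,6.5],
    [-15,280,0,0,0,7.8],
    [-20,330,0,0,0,9.1],
    [-30,380,0,0,0,10.4],
    [-40,430,0,0,0,11.7],
    [-50,480,0,0,0,12.5],
    [-53,530,0,0,0,12.5],
    [-53,578,0,0,0,12.5]
  ]
}}

```text
time: 3.15
position: [0.497, 0.326, 0.2502]
orientation: [0.142, 0.99, -0.0, 0.001]
wrist_force: [0.6, -0.7, 1.0]
width: 0.996
gripper_force: 0.0
```

Run:
```python
from h import *
c=camera("wrist");cv2.imwrite("pics/w1.png",c["color"])
s=sense();print(s["time"],s["position"],s["orientation"],s["qpos"])
for t,z in dict(reacher_grip=.055).items():
  for r in spot_point("wrist",t)[:2]: print(t,r["conf"],r["pixel"],ray(c,r["pixel"],z))
print(proj(c,(.497,.328,.055)))
t=camera("top")
```

```text
3.2 [0.49677211 0.33314514 0.25009477] [1.40486927e-01 9.90077399e-01 3.18458971e-03 1.59284226e-04] [ 0.54649207  0.11673492  1.77688733  0.0049847   1.24368627 -0.74398793]
reacher_grip 0.92 [281.6, 182.7] [0.49277855 0.33037537 0.055     ]
[np.float64(280.41883177778743), np.float64(187.6539561344419)]
```

View pics/w1.png

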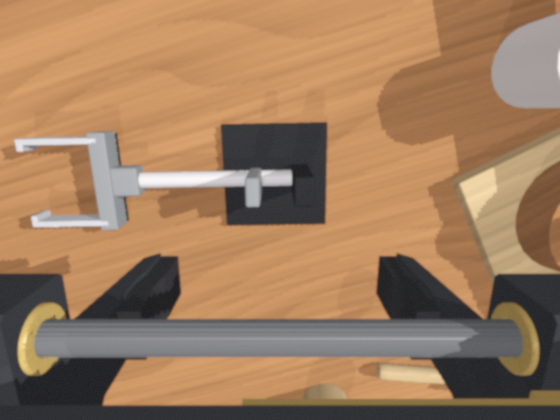

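{"fn": "step_arm", "kwargs": {
  "targets": [
    [-2,2,-40,0,0,0],
    [-2,2,-80,0,0,0],
    [-2,2,-110,0,0,0],
    [-2,2,-135,0,0,0],
    [-2,2,-135,0,0,0],
    [-2,2,-135,0,0,0]
  ]
}}

```text
time: 3.9
position: [0.4956, 0.3255, 0.1148]
orientation: [0.142, 0.99, -0.0, -0.0]
wrist_force: [0.6, -0.0, 0.6]
width: 0.997
gripper_force: 0.0
```

Run:
```python
from h import *
c=camera("wrist");s=sense();print(s["time"],s["position"],s["orientation"],s["wrist_force"])
for r in spot_point("wrist","reacher_grip")[:2]: print(r["conf"],r["pixel"],ray(c,r["pixel"],.055))
a=c["color"];g=np.clip(a.astype(float)**.5*16,0,255).astype(np.uint8)
for k in(-.03,.03):
  q=[proj(c,np.array((.4945,.329,z))+k*np.array((-.28,-.96,0))) for z in(.03,.085)];print(q)
  cv2.line(g,tuple(int(v) for v in q[0]),tuple(int(v) for v in q[1]),(0,255,0),1)
cv2.imwrite("pics/w2.png",g)
```

```text
3.95 [0.49643458 0.32633607 0.11614094] [1.42259936e-01 9.89828946e-01 4.34825569e-04 7.60446451e-04] [-0.76199811 -0.85898939  0.57629408]
0.61 [283.2, 232.9] [0.49317069 0.32891376 0.055     ]
[[np.float64(330.2744743668166), np.float64(221.7672468835524)], [np.float64(345.71601156197596), np.float64(255.31870017999313)]]
[[np.float64(236.597768794868), np.float64(221.92009664108923)], [np.float64(224.05595206244897), np.float64(255.4975383110295)]]
```

View pics/w2.png

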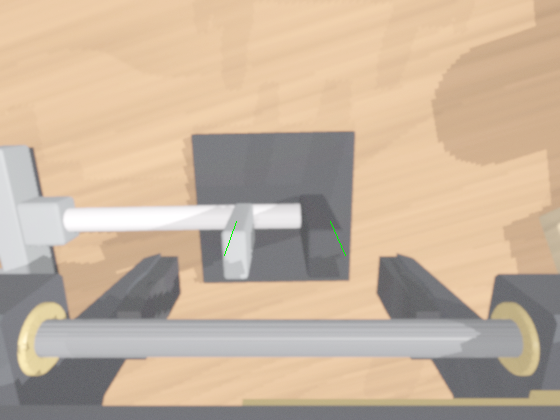

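{"fn": "step_arm", "kwargs": {
  "targets": [
    [0,0,-30,0,0,0],
    [0,0,-55,0,0,0],
    [0,0,-68,0,0,0],
    [0,0,-68,0,0,0],
    [0,0,-68,0,0,0]
  ]
}}

```text
time: 4.5
position: [0.4961, 0.3275, 0.048]
orientation: [0.142, 0.99, 0.001, 0.001]
wrist_force: [0.3, -0.5, -0.2]
width: 0.997
gripper_force: 0.0
```

{"fn": "step_arm", "kwargs": {
  "targets": [
    [0,0,0,0,0,0],
    [0,0,0,0,0,0],
    [0,0,0,0,0,0],
    [0,0,0,0,0,0],
    [0,0,0,0,0,0],
    [0,0,0,0,0,0],
    [0,0,0,0,0,0],
    [0,0,0,0,0,0]
  ],
  "claw": 56,
  "grip_force": 12
}}

```text
time: 5.3
position: [0.4958, 0.3276, 0.0474]
orientation: [0.142, 0.99, 0.001, 0.001]
wrist_force: [0.2, 2.5, 4.6]
width: 0.648
gripper_force: 12.0
```

{"fn": "step_arm", "kwargs": {
  "targets": [
    [-3,0,0,0,0,0.25],
    [-6,0,0,0,0,0.5],
    [-9,0,0,0,0,0.75],
    [-12,0,0,0,0,1.0],
    [-15,0,0,0,0,1.25],
    [-18,0,0,0,0,1.5],
    [-21,0,0,0,0,1.75],
    [-24,0,0,0,0,2.0],
    [-27,0,0,0,0,2.2],
    [-27,0,0,0,0,2.2],
    [-27,0,0,0,0,2.2]
  ]
}}

```text
time: 6.4
position: [0.4688, 0.3272, 0.0474]
orientation: [0.026, 1.0, 0.0, 0.001]
wrist_force: [2.4, 1.5, 6.9]
width: 0.638
gripper_force: 11.6
```

{"fn": "step_arm", "kwargs": {
  "targets": [
    [-1,-12,0,0,0,0],
    [-1,-25,0,0,0,0],
    [-2,-40,0,0,0,0],
    [-3,-55,0,0,0,0],
    [-4,-70,0,0,0,0],
    [-5,-85,0,0,0,0],
    [-6,-100,0,0,0,0],
    [-6,-110,0,0,0,0],
    [-6,-115,0,0,0,0],
    [-6,-115,0,0,0,0],
    [-6,-115,0,0,0,0]
  ]
}}

```text
time: 7.5
position: [0.4622, 0.2125, 0.0474]
orientation: [0.027, 1.0, 0.001, 0.0]
wrist_force: [0.5, 3.4, 7.9]
width: 0.671
gripper_force: 12.0
```

Run:
```python
from h import *
s=sense();print(s["time"],s["position"],s["orientation"],s["wrist_force"],s["width"])
for n in("top","side"):
  c=camera(n);cv2.imwrite(f"pics/{n}2.png",c["color"])
  for t,z in dict(reacher_pocket=.016,bush_center=.016,reacher_grip=.055).items():
    for r in spot_point(n,t)[:3]: print(n,t,round(r["conf"],2),np.round(r["pixel"]),np.round(ray(c,r["pixel"],z),3))
  if n=="top": A=c["color"][180:300,210:440]
  else: B=c["color"][120:290,220:400]
o=np.zeros((600,800,3),np.uint8)
A=cv2.resize(A,None,fx=3,fy=3,interpolation=cv2.INTER_CUBIC);o[:360,:690]=A
B=cv2.resize(B,(254,240));o[360:,:254]=B
cv2.imwrite("pics/crop2.png",o)
```

```text
7.5 [0.46216994 0.2124901  0.04738274] [2.66315185e-02 9.99645096e-01 6.27524686e-04 2.25578035e-04] [0.54605781 3.38956039 7.87238442] 0.6710319002190762
top bush_center 0.73 [355. 303.] [ 0.321 -0.173  0.016]
top bush_center 0.68 [394. 305.] [ 0.318 -0.253  0.016]
top bush_center 0.65 [354. 242.] [ 0.447 -0.172  0.016]
top reacher_grip 0.97 [170. 230.] [0.46  0.207 0.055]
side reacher_pocket 0.69 [291. 230.] [ 0.455 -0.009  0.016]
side bush_center 0.83 [367. 201.] [ 0.321 -0.163  0.016]
side bush_center 0.65 [320. 184.] [ 0.443 -0.173  0.016]
side bush_center 0.6 [336. 240.] [ 0.35  -0.022  0.016]
side reacher_grip 0.68 [246. 300.] [0.459 0.215 0.055]
```

View pics/crop2.png

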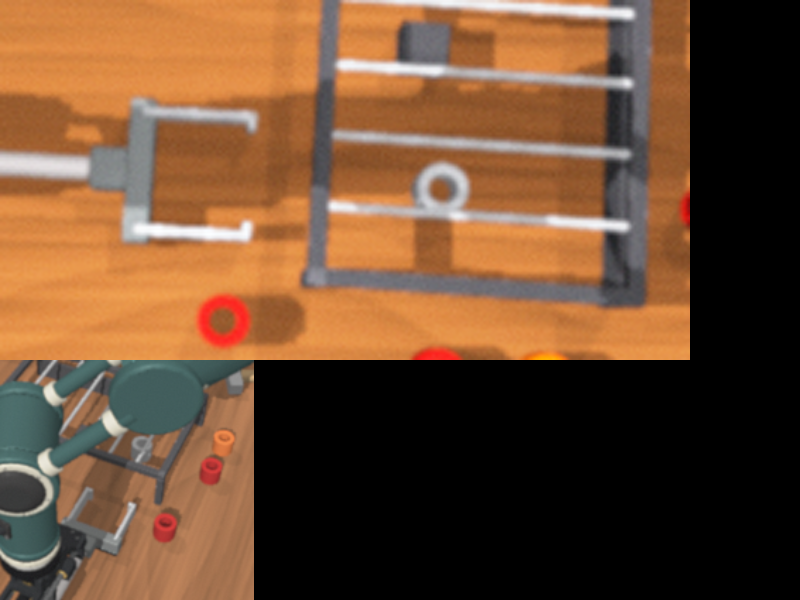

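The reacher is lined up, with its jaw tips at (296,221) and (294,257). The bush is at (357,243) in the gap beyond the mouth.

Run:
```python
from h import *
c=camera("top")
a,b=ray(c,(295.7,220.7),.028),ray(c,(294,257.3),.028)
p,q=ray(c,(210+135/3,180+100/3),.03),ray(c,(210+125/3,180+240/3),.03)
u=ray(c,(357,243),.032)
print(a,b,(a+b)/2,p,q,(p+q)/2,u)
for d in(b-a,q-p): print(np.degrees(np.arctan2(d[1],d[0])))
m=(a+b)/2-(p+q)/2;print("axis",np.degrees(np.arctan2(m[1],m[0])))
for y in(-86,-93):
  e=np.array([np.cos(np.radians(-93)),np.sin(np.radians(-93))]);n=np.array([-e[1],e[0]]);d=(u-(a+b)/2)[:2];print("ahead",d@e,"lat left",d@n,e,n);break
```

```text
[ 0.48742119 -0.04832178  0.028     ] [ 0.41133063 -0.04579009  0.028     ] [ 0.44937591 -0.04705594  0.028     ] [0.50110852 0.03671262 0.03      ] [0.40409705 0.0410008  0.03      ] [0.45260279 0.03885671 0.03      ] [ 0.4427927  -0.17483121  0.032     ]
178.09435144639895
177.46901450929664
axis -92.15101708243577
ahead 0.12794470030830085 lat left 0.00011305348887766816 [-0.05233596 -0.99862953] [ 0.99862953 -0.05233596]
```

{"fn": "step_arm", "kwargs": {
  "targets": [
    [-1,-10,0,0,0,0],
    [-1,-25,0,0,0,0],
    [-2,-40,0,0,0,0],
    [-3,-55,0,0,0,0],
    [-4,-70,0,0,0,0],
    [-4,-85,0,0,0,0],
    [-5,-100,0,0,0,0],
    [-6,-115,0,0,0,0],
    [-7,-130,0,0,0,0],
    [-7,-145,0,0,0,0],
    [-8,-155,0,0,0,0],
    [-8,-160,0,0,0,0]
  ]
}}

```text
time: 9.15
position: [0.4541, 0.0527, 0.0473]
orientation: [0.027, 1.0, 0.001, 0.0]
wrist_force: [0.5, 8.4, 9.0]
width: 0.68
gripper_force: 12.0
```

Run:
```python
from h import *
c=camera("top");s=sense();print(s["time"],s["position"],s["orientation"],s["wrist_force"],s["width"])
A=cv2.resize(c["color"][190:290,250:440],None,fx=4,fy=4,interpolation=cv2.INTER_CUBIC);cv2.imwrite("pics/crop3.png",A)
```

```text
9.2 [0.45411527 0.05230516 0.04733291] [2.69921868e-02 9.99635219e-01 9.12317769e-04 1.33591789e-04] [-0.07447676  3.37646703  9.76169391] 0.6771063221038028
```

View pics/crop3.png

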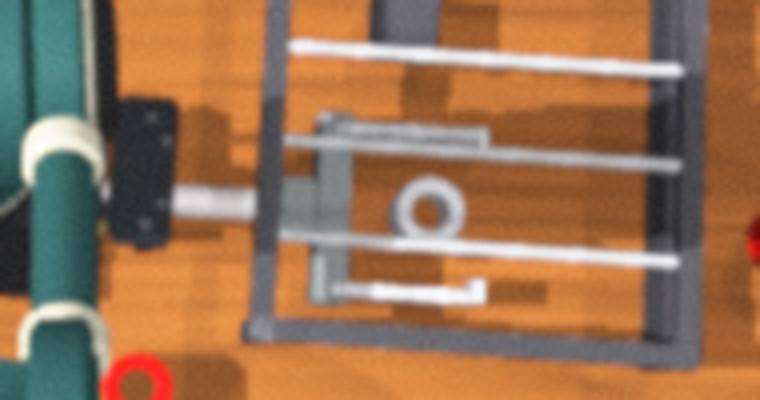

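The bush at crop (428,210) sits between the jaws, whose rows are about 130 and 293. Squeezing now.

{"fn": "step_arm", "kwargs": {
  "targets": [
    [0,0,0,0,0,0],
    [0,0,0,0,0,0],
    [0,0,0,0,0,0],
    [0,0,0,0,0,0],
    [0,0,0,0,0,0],
    [0,0,0,0,0,0],
    [0,0,0,0,0,0],
    [0,0,0,0,0,0],
    [0,0,0,0,0,0],
    [0,0,0,0,0,0],
    [0,0,0,0,0,0],
    [0,0,0,0,0,0]
  ],
  "claw": 30,
  "grip_force": 25
}}

```text
time: 10.4
position: [0.4543, 0.0534, 0.0474]
orientation: [0.027, 1.0, 0.001, 0.0]
wrist_force: [0.5, 8.4, 9.6]
width: 0.43
gripper_force: 24.9
```

{"fn": "step_arm", "kwargs": {
  "targets": [
    [0,4,0,0,0,0],
    [1,12,0,0,0,0],
    [1,20,0,0,0,0],
    [1,28,0,0,0,0],
    [2,36,0,0,0,0],
    [2,44,0,0,0,0],
    [3,52,0,0,0,0],
    [3,60,0,0,0,0],
    [3,68,0,0,0,0],
    [4,76,0,0,0,0],
    [4,84,0,0,0,0],
    [4,88,0,0,0,0]
  ]
}}

```text
time: 11.6
position: [0.458, 0.1377, 0.0475]
orientation: [0.025, 1.0, -0.002, -0.0]
wrist_force: [-0.3, -12.6, 14.5]
width: 0.421
gripper_force: 25.0
```

{"fn": "step_arm", "kwargs": {
  "targets": [
    [0,4,0,0,0,0],
    [1,12,0,0,0,0],
    [1,20,0,0,0,0],
    [1,28,0,0,0,0],
    [2,36,0,0,0,0],
    [2,44,0,0,0,0],
    [3,52,0,0,0,0],
    [3,60,0,0,0,0],
    [3,68,0,0,0,0],
    [4,75,0,0,0,0],
    [4,80,0,0,0,0],
    [4,80,0,0,0,0]
  ]
}}

```text
time: 12.8
position: [0.4617, 0.2177, 0.0474]
orientation: [0.025, 1.0, -0.002, -0.001]
wrist_force: [-1.4, -10.4, 14.8]
width: 0.422
gripper_force: 25.0
```

Run:
```python
from h import *
c=camera("top");s=sense();print(s["time"],s["position"],s["wrist_force"],s["width"])
for r in spot_point("top","bush_center"): print(r["conf"],r["pixel"],ray(c,r["pixel"],.016))
A=cv2.resize(c["color"][190:290,200:390],None,fx=4,fy=4,interpolation=cv2.INTER_CUBIC);cv2.imwrite("pics/crop4.png",A)
```

```text
12.85 [0.46170292 0.21768091 0.04744393] [-0.16128709 -8.55182601 14.41785617] 0.4221849695691248
0.82 [448.4, 247.1] [ 0.43920725 -0.36818465  0.016     ]
0.72 [280.0, 287.7] [ 0.34899934 -0.01811364  0.016     ]
0.53 [277.0, 237.3] [ 0.45326994 -0.00995095  0.016     ]
0.53 [393.5, 306.3] [ 0.31566716 -0.25122274  0.016     ]
0.52 [354.2, 306.6] [ 0.31356948 -0.17077542  0.016     ]
```

View pics/crop4.png

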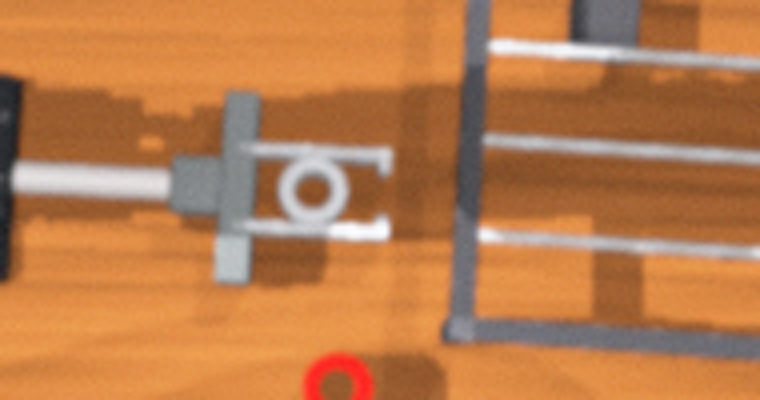

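The bush at crop (313,190) stands about 75 mm in front of the mouth, between the closed jaws. Releasing now.

{"fn": "step_arm", "kwargs": {
  "targets": [
    [0,0,0,0,0,0],
    [0,0,0,0,0,0],
    [0,0,0,0,0,0],
    [0,0,0,0,0,0],
    [0,0,0,0,0,0],
    [0,0,0,0,0,0]
  ],
  "claw": 58,
  "grip_force": 14
}}

```text
time: 13.5
position: [0.461, 0.2173, 0.0466]
orientation: [0.025, 1.0, -0.002, -0.001]
wrist_force: [0.7, -9.4, 9.9]
width: 0.661
gripper_force: 6.0
```

{"fn": "step_arm", "kwargs": {
  "targets": [
    [0,0,0,0,0,0],
    [0,0,0,0,0,0],
    [0,0,0,0,0,0],
    [0,0,0,0,0,0],
    [0,0,0,0,0,0],
    [0,0,0,0,0,0]
  ],
  "claw": 88
}}

```text
time: 14.1
position: [0.462, 0.2201, 0.0465]
orientation: [0.027, 1.0, -0.0, -0.0]
wrist_force: [0.5, 0.5, 0.7]
width: 0.996
gripper_force: 0.0
```

{"fn": "step_arm", "kwargs": {
  "targets": [
    [0,0,10,0,0,0],
    [0,0,25,0,0,0],
    [0,0,45,0,0,0],
    [0,0,70,0,0,0],
    [0,0,100,0,0,0],
    [0,0,130,0,0,0],
    [0,0,160,0,0,0],
    [0,0,180,0,0,0],
    [0,0,180,0,0,0],
    [0,0,180,0,0,0],
    [0,0,180,0,0,0]
  ]
}}

```text
time: 15.2
position: [0.4612, 0.2196, 0.2252]
orientation: [0.027, 1.0, -0.001, -0.001]
wrist_force: [0.0, 0.1, 0.3]
width: 0.999
gripper_force: 0.0
```

Run:
```python
from h import *
s=sense();print(s["time"],s["position"],s["wrist_force"],s["width"])
c=camera("top");d=camera("side")
A=cv2.resize(c["color"][170:290,130:390],None,fx=3,fy=3,interpolation=cv2.INTER_CUBIC)[:,:780]
B=cv2.resize(d["color"][150:340,180:420],(300,238))
o=np.zeros((600,780,3),np.uint8);o[:360]=A;o[362:,:300]=B
cv2.imwrite("pics/crop5.png",o)
```

```text
15.2 [0.4612044  0.21964253 0.2251904 ] [0.04773566 0.06093187 0.31822011] 0.9986450364753856
```

View pics/crop5.png

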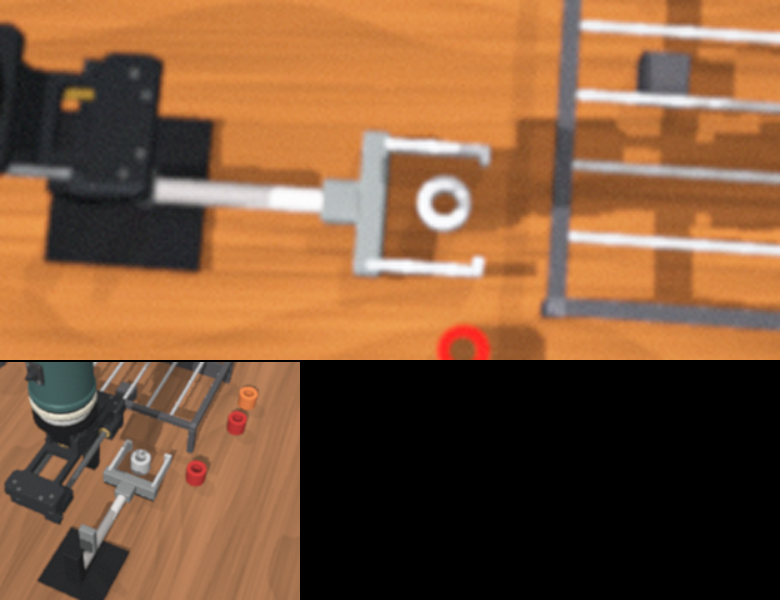

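The bush at (443,203) stands upright in the open jaws, clear of the mouth. The reacher is flat and the gripper is clear of it.

```bash
python3 -c "
from cell import *
print(sign_off())"
```

```text
the job is handed in; nothing more can be done
None
```

I drew the bush out with the reacher: it stands upright on the open bench about 75 mm in front of the rack's mouth, the reacher lies with its jaws open, and the job was handed in after about 15 s (no verdict came back).

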